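# Put the hole saws back in their storage block

### The arm

A 6-joint arm with a two-finger parallel gripper is mounted at the origin on the work surface. World frame = base frame: x ahead of the robot, y to its left, z up, the work surface at z = 0. Lengths are in mm, angles in degrees, forces in N, time in s.
With the tool pointing down it reaches from about 300 to 850 mm from the base axis. Payload 4.2 kg.
Tool frame: the origin (TCP) lies on the centre line of the jaws, within the pads' length; the fingertips stand 14 mm ahead of it and the grasp point (between the pads) lies 5 mm behind it; z points along the fingers, y is the line along which they close (so a half turn about z gives the same grasp; the last joint's range is limited). The gripper opens to 91 mm and grips with 3 to 60 N. Pads are 32 mm wide; open, the fingers measure 118 mm over their backs; the gripper's body (76 mm by 178 mm) begins 60 mm behind the grasp point.
Start: joints at [62.166, 18.312, 89.639, -0, 72.044, -1.146], TCP at [258.258, 513.755, 227.976] pointing down, gripper open.
Joint ranges: [-177.97, 177.97], [-48.28, 115.42], [12.27, 149.76], [-77.06, 257.06], [2.81, 150.46], [-146.56, 146.56]. Speed limits (degrees/s): [147.25, 147.25, 180, 180, 180, 180].

### API

Orientations are given as [roll, pitch, yaw] about the fixed x, y, z axes, in that order (R = Rz(yaw) Ry(pitch) Rx(roll)).
In Python, from workcell import env gives the robot as it stands.
- The arm moves only by the tool arm_command, never from a script. Its argument "motion" is a list of rows, each an object with "offset": the shift along the tool's x, y, z in m, a list of three; "spin": the turn about the tool's z in rad. In form: [{"offset": [tx, ty, tz], "spin": spin}, ...]. A call has 1 to 5 rows; each row shifts and turns the commanded pose from where the row before left it, along the tool's axes as they then stand; what a row does not reach is not made up. A row lasts 1/8 s, in which the tool goes at most 62.5 mm and 10.7 degrees, less where a joint would pass 70% of its speed; a pose out of reach is approached as far as the arm can. A call with a gripper value outside its range is refused whole. "jaw" is the finger opening in m, from 0 to 0.0912, set as the call begins (left out, the last holds). The fingers move at their own pace and stop on an object; "newtons" is the grip in N (left out, the last holds). Time passes only in rows, so rows that do not move let the fingers close. It gives the time, the measured TCP pose, the force, the opening and the grip force at its end, in the units of the state.
- env.state(): the state, without advancing time (a new reading comes with each control period).
- env.grab_frame(name): name is "scene" or "top" or "wrist"; returns (picture, depth): 480x640x3 uint8, blue, green, red; 480x640 float32, mm along the optical axis (not along the pixel's ray), 0 where there is no reading.
- env.camera_model(name): a dict with "fx", "fy", "cx", "cy" (pixels), "k1" (the pictures are not rectified: a ray, as slopes to the right and down, at radius r is drawn at 1 + k1 r^2 times it, then the intrinsics apply), "eye" and "rotation" of the camera in the world; the wrist camera has in their place "hand_eye" (4x4, takes a point from camera to tool coordinates, whose origin is the TCP and whose axes are the flange's). Camera axes: x right, y down, z forward; pixel columns grow to the right and rows downward; lengths in mm; the calibration is good to about 2 mm. A picture is of the moment at which its call begins: read the wrist's pose just before it. camera_model takes no time and is no camera call.
- env.job_done(): hands the job in; it is judged then, once.
Trained networks look in the newest picture that a camera, given by its name, has taken for a name from the list of things; names that differ only in an ending like _2 or _b are one class to them, and where a whole thing is asked for, a point or a joint stands for the part that bears it (a point fixed in the world has none). Each returns a list of dicts, best first, with "score" (0 to 1); they miss things now and then, are a little off and sometimes report something else, mostly with a low value. They report only what shows in the picture. A call takes as long as a camera call.
- env.boxes_of(camera, target): "bbox" ([left, top, right, bottom] in pixels, round what is visible of it).
- env.pinpoint(camera, target): "location" ([column, row] in pixels: a listed point, or the origin of a listed thing).
The state is a dict: "time_s": time; "qpos": joint angles; "qvel": joint speeds; "effort": joint torques, N m; "ee_pos": TCP position; "ee_rot": TCP orientation; "force": force on the tool from outside, world axes, zero at the start; "torque": the same for the moment, N m; "gripper_width": finger opening in mm; "gripper_force": force on a finger pad.
Only numpy, scipy, OpenCV 4.12 (cv2) and the standard library are available. Lean on these libraries where they do the work, as an engineer would, in place of code of your own. Each camera call takes 0.05 s, during which the arm holds its last target. There are 200 camera calls.

### The job

At the end of the lesson, move the four hole saws from the light grey carry tray into the plywood storage block, each one standing teeth down on the floor of the pocket cut for its size: the narrowest saw in the smallest hole, and so on up to the widest saw in the largest hole. Set each saw down into its pocket rather than dropping or throwing it, and leave the arbor and the brush where they lie.

Things in the scene. Friction and masses are not known exactly. Their poses are not given: they have to be found in the camera images.
- saw_22: The narrowest hole saw: steel cup, teeth down, 22 mm diameter, 48 mm tall, about 50 g, dark wall, bright cap with dark bore. Origin on its axis at the underside, z up; yaw means nothing. Starts near mid-bay in a fixed light grey tray: four bays in a row, 84 mm apart, each 80 mm along x 88 mm across; floor 4 mm, wall tops 20 mm above the bench. Grip the top 20 mm, closing across the row.
- saw_35: The second narrowest hole saw: steel cup, teeth down, 35 mm diameter, 48 mm tall, about 100 g, dark wall, bright cap with dark bore. Origin on its axis at the underside, z up; yaw means nothing. Starts near mid-bay in a fixed light grey tray: four bays in a row, 84 mm apart, each 80 mm along x 88 mm across; floor 4 mm, wall tops 20 mm above the bench. Grip the top 20 mm, closing across the row.
- saw_48: The second widest hole saw: steel cup, teeth down, 48 mm diameter, 48 mm tall, about 160 g, dark wall, bright cap with dark bore. Origin on its axis at the underside, z up; yaw means nothing. Starts near mid-bay in a fixed light grey tray: four bays in a row, 84 mm apart, each 80 mm along x 88 mm across; floor 4 mm, wall tops 20 mm above the bench. Grip the top 20 mm, closing across the row.
- saw_60: The widest hole saw: steel cup, teeth down, 60 mm diameter, 48 mm tall, about 210 g, dark wall, bright cap with dark bore. Origin on its axis at the underside, z up; yaw means nothing. Starts near mid-bay in a fixed light grey tray: four bays in a row, 84 mm apart, each 80 mm along x 88 mm across; floor 4 mm, wall tops 20 mm above the bench. Grip the top 20 mm, closing across the row.
- pocket_xs: The smallest pocket: fixed plywood tile 84 x 84 x 20 mm, a round hole of 33 mm diameter in its middle, 14 mm deep, 3 mm chamfer, dark green lining on its floor; for the 22 mm saw. One of four tiles edge to edge in a row on a dark base board 12 mm thick. Origin: centre of the tile's underside, z up, y along the row; pocket floor 6 mm and tile top 20 mm above the origin.
- pocket_s: The second smallest pocket: fixed plywood tile 84 x 84 x 20 mm, a round hole of 46 mm diameter in its middle, 14 mm deep, 3 mm chamfer, dark green lining on its floor; for the 35 mm saw. One of four tiles edge to edge in a row on a dark base board 12 mm thick. Origin: centre of the tile's underside, z up, y along the row; pocket floor 6 mm and tile top 20 mm above the origin.
- pocket_m: The second largest pocket: fixed plywood tile 84 x 84 x 20 mm, a round hole of 59 mm diameter in its middle, 14 mm deep, 3 mm chamfer, dark green lining on its floor; for the 48 mm saw. One of four tiles edge to edge in a row on a dark base board 12 mm thick. Origin: centre of the tile's underside, z up, y along the row; pocket floor 6 mm and tile top 20 mm above the origin.
- pocket_l: The largest pocket: fixed plywood tile 84 x 84 x 20 mm, a round hole of 71 mm diameter in its middle, 14 mm deep, 3 mm chamfer, dark green lining on its floor; for the 60 mm saw. One of four tiles edge to edge in a row on a dark base board 12 mm thick. Origin: centre of the tile's underside, z up, y along the row; pocket floor 6 mm and tile top 20 mm above the origin.
- arbor: Bystander, loose: hole-saw arbor lying on the bench, a 30 x 22 x 22 mm dark steel collar with a thin shank on one side and a pilot drill on the other, 151 mm long in all. Origin under the collar's middle, x along the pilot drill.
- brush: Bystander, loose: wooden bench brush lying bristles down, 255 mm long, 34 mm wide, 55 mm high. Origin on the bench under it, 110 mm from the end of the bristle head, x from handle to head.

How it is judged (in metres and radians):
At the end, for the whole second after the job is handed in: Every saw stands upright (within 0.1 rad) and at rest in the pocket of its own size: its axis within 9 mm of the pocket's centre and its teeth on the pocket floor (3 to 9.5 mm above the tile's underside; the floor is at 6 mm); arbor and brush within 20 mm of where they lay (horizontal distance between saw_22 and pocket_xs below 0.009 m and z of saw_22 in the frame of pocket_xs between 0.003 and 0.0095 m and angle between each of saw_22, saw_35, saw_48, saw_60's own z axis and vertical below 0.1 rad and linear speed of each of saw_22, saw_35, saw_48, saw_60 below 0.02 m/s and angular speed of each of saw_22, saw_35, saw_48, saw_60 below 0.2 rad/s and horizontal distance between saw_35 and pocket_s below 0.009 m and z of saw_35 in the frame of pocket_s between 0.003 and 0.0095 m and horizontal distance between saw_48 and pocket_m below 0.009 m and z of saw_48 in the frame of pocket_m between 0.003 and 0.0095 m and horizontal distance between saw_60 and pocket_l below 0.009 m and z of saw_60 in the frame of pocket_l between 0.003 and 0.0095 m and distance of each of arbor, brush from where it was at the start of the episode below 0.02 m); the robot touches nothing.
It fails at once if a saw is dropped or thrown: out of the fingers and moving faster than 0.8 m/s (a fall of about 33 mm) ((linear speed of saw_22 above 0.8 m/s and contact force between the fingers and saw_22 below 0.05 N) or (linear speed of saw_35 above 0.8 m/s and contact force between the fingers and saw_35 below 0.05 N) or (linear speed of saw_48 above 0.8 m/s and contact force between the fingers and saw_48 below 0.05 N) or (linear speed of saw_60 above 0.8 m/s and contact force between the fingers and saw_60 below 0.05 N)).
It fails at once if the arbor or the brush is moved by 20 mm or more (distance of any of arbor, brush from where it was at the start of the episode above 0.02 m).
It also fails if it takes over 104 s, if anything falls off the work surface, if the arm or the gripper's body presses on something with over 40 N, if the wrist force passes 120 N, or if a joint passes its speed limit or range.

## Working session

There is one attempt and no reset: what is moved stays moved. The work goes in short steps, Python scripts to look and compute and a tool call to move; the robot and the scene stay as the last step left them, time stands still between calls to the robot, and variables do not carry over. Pictures are saved under pics/ and viewed, at most 14 in all, crops included, and the job is handed in when it is done.

Besides the shell and the picture viewer there is one more tool, called after ">>>" by a JSON object that holds its "fn" and its "kwargs", one argument or row to a line. arm_command: Moves the arm, as the interface text tells. Its arguments: {"type":"object","properties":{"motion":{"type":"array"},"jaw":{"type":"number"},"newtons":{"type":"number"}},"required":["motion"]}

```bash
mkdir -p pics; cat > h.py <<'E'
import numpy as np, cv2
from workcell import env
from scipy.spatial.transform import Rotation as R
def pose():
    s=env.state(); return np.array(s["ee_pos"],float), R.from_euler('xyz',s["ee_rot"],degrees=True).as_matrix()
def cam(name):
    m=env.camera_model(name)
    if "eye" in m: Rc=np.array(m["rotation"]); 
    if "eye" in m: return m,np.array(m["eye"]),Rc
    p,T=pose(); H=np.array(m["hand_eye"]); return m,p+T@H[:3,3],T@H[:3,:3]
def rays(m,uv):
    K=np.array([[m["fx"],0,m["cx"]],[0,m["fy"],m["cy"]],[0,0,1]])
    q=cv2.undistortPoints(np.array(uv,float).reshape(-1,1,2),K,np.array([m["k1"],0,0,0.]))[:,0]
    return np.c_[q,np.ones(len(q))]
def onz(c,uv,z):
    m,e,Rc=c; d=rays(m,uv)@Rc.T
    return e+d*((z-e[2])/d[:,2])[:,None]
def cloud(c,depth):
    m,e,Rc=c; v,u=np.mgrid[0:480,0:640]
    P=rays(m,np.c_[u.ravel(),v.ravel()])*depth.reshape(-1,1)
    P=(P@Rc.T+e).reshape(480,640,3); P[depth<=0]=np.nan; return P
E
python3 - <<'E'
from h import *
print(env.state())
for n in ["scene","top"]:
    c=cam(n); print(n,c[1],c[2].tolist(),c[0])
    im,d=env.grab_frame(n); cv2.imwrite(f"pics/{n}0.png",im); np.save(n,d)
    if n=="top":
        for t,z in [("saw_22",52),("saw_35",52),("saw_48",52),("saw_60",52),("pocket_xs",32),("pocket_s",32),("pocket_m",32),("pocket_l",32),("arbor",10),("brush",40)]:
            for r in env.boxes_of(n,t)[:2]:
                b=r["bbox"]; print(t,round(r["score"],2),np.round(b),onz(c,[[(b[0]+b[2])/2,(b[1]+b[3])/2]],z).round(1))
E
```

```text
{'time_s': 0.0, 'qpos': array([ 6.21652224e+01,  1.83538200e+01,  8.97063113e+01,  2.11025074e-04,
        7.20436122e+01, -1.14676778e+00]), 'qvel': array([ 0.04226101,  0.01760188,  0.1029246 ,  0.03245452,  0.02071138,
       -0.00783086]), 'effort': array([-1.22518661e-03, -4.12462234e+01, -2.31977892e+01,  7.24491267e-02,
        4.58446483e-02, -1.56133683e-04]), 'ee_pos': array([258.03451326, 513.31849675, 227.09905755]), 'ee_rot': array([-1.79896281e+02, -2.27686067e-03,  1.53311923e+02]), 'force': array([-0.6005545 ,  0.75505037,  0.63867473]), 'torque': array([0.02943779, 0.01686459, 0.02357369]), 'gripper_force': 0.0, 'gripper_width': 91.47782028707692}
scene [1159.67166977 -705.14818788  683.56273209] [-124.46358123770594, -0.29755371729311897, 38.78778730926505] {'fx': 604.1833168772537, 'fy': 604.1833168772537, 'cx': 318.2699046761188, 'cy': 235.73185811731165, 'k1': 0.049496239214140876, 'eye': array([1159.67166977, -705.14818788,  683.56273209]), 'rotation': array([-124.46358124,   -0.29755372,   38.78778731])}
top [ 503.31483833    4.43018286 1223.42206601] [-173.92907263816107, -0.04066705291319751, -91.15282553774408] {'fx': 505.80617197903416, 'fy': 505.80617197903416, 'cx': 319.8324505251704, 'cy': 234.03895588718208, 'k1': -0.1377421149645067, 'eye': array([ 503.31483833,    4.43018286, 1223.42206601]), 'rotation': array([-1.73929073e+02, -4.06670529e-02, -9.11528255e+01])}Traceback (most recent call last):
  File "<stdin>", line 9, in <module>
  File "h.py", line 17, in onz
    return e+d*((z-e[2])/d[:,2])[:,None]
                         ~^^^^^
IndexError: too many indices for array: array is 1-dimensional, but 2 were indexed
```

View pics/top0.png

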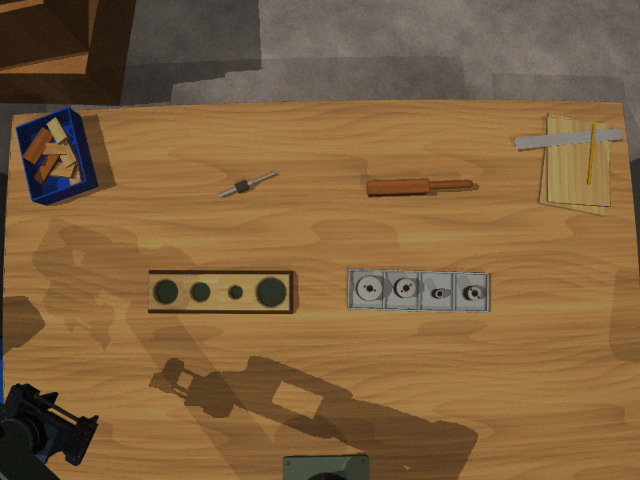

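View pics/scene0.png

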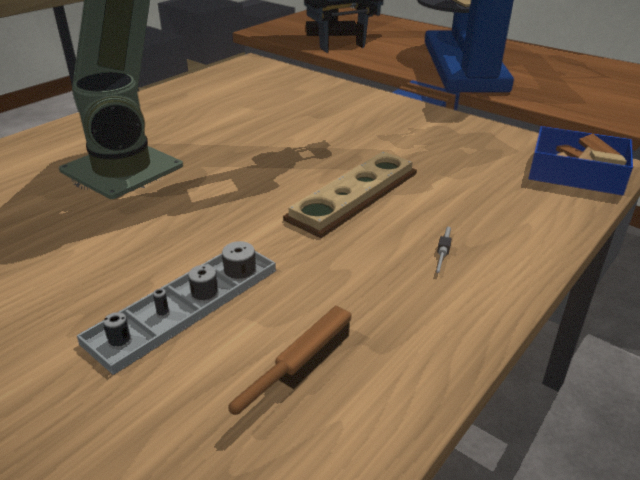

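The top view shows the block at about (150-293, 270-313), with its holes left to right as m (165), s (201), xs (235) and l (271). The tray holds, left to right, saws 60 (369), 48 (405), 22 (440) and 35 (474). The arbor is at (243,186) and the brush near (415,186), both farther out. The scene view shows every saw upright.

```bash
sed -i 's/Rc=np.array(m\["rotation"\]);/Rc=R.from_euler("xyz",m["rotation"],degrees=True).as_matrix()/' h.py
python3 - <<'E'
from h import *
n="top"; c=cam(n); env.grab_frame(n)
print(env.camera_model("wrist"))
for t,z in [("saw_22",52),("saw_35",52),("saw_48",52),("saw_60",52),("pocket_xs",32),("pocket_s",32),("pocket_m",32),("pocket_l",32),("arbor",10),("brush",40)]:
    for r in env.boxes_of(n,t)[:1]:
        b=r["bbox"]; print(t,round(r["score"],2),np.round(b),onz(c,[[(b[0]+b[2])/2,(b[1]+b[3])/2]],z).round(1))
P=cloud(c,np.load("top.npy"))
# tile tops / tray caps by height
for nm,(u0,u1,v0,v1),(za,zb) in [("block",(140,300,255,325),(28,37)),("caps",(340,500,255,325),(47,58))]:
    Q=P[v0:v1,u0:u1]; M=((Q[...,2]>za)&(Q[...,2]<zb)).astype(np.uint8)
    k,L,st,_=cv2.connectedComponentsWithStats(M)
    for i in range(1,k):
        if st[i,4]>15:
            q=Q[L==i]; a=cv2.minAreaRect(q[:,:2].astype(np.float32)); print(nm,st[i,4],q.mean(0).round(1),np.round(a[0],1),np.round(a[1],1),round(a[2],2))
E
```

```text
{'fx': 352.6309464958976, 'fy': 352.6309464958976, 'cx': 319.23482916702847, 'cy': 245.6470791375989, 'k1': 0.011083892155120983, 'hand_eye': array([[ 3.29374433e-04, -9.54601016e-01, -2.97887214e-01,
         8.51124984e+01],
       [ 9.99999922e-01,  3.79752305e-04, -1.11241863e-04,
         9.04034033e-01],
       [ 2.19314952e-04, -2.97887154e-01,  9.54601066e-01,
        -1.57895432e+02],
       [ 0.00000000e+00,  0.00000000e+00,  0.00000000e+00,
         1.00000000e+00]])}
saw_22 0.94 [394. 274. 417. 302.] [[ 497.2 -194.6   52. ]]
saw_35 0.94 [394. 274. 417. 302.] [[ 497.2 -194.6   52. ]]
saw_48 0.94 [394. 274. 417. 302.] [[ 497.2 -194.6   52. ]]
saw_60 0.94 [394. 274. 417. 302.] [[ 497.2 -194.6   52. ]]
pocket_xs 0.81 [216. 277. 255. 309.] [[495.4 201.4  32. ]]
pocket_s 0.96 [255. 276. 292. 312.] [[491.1 112.6  32. ]]
pocket_m 0.96 [255. 276. 292. 312.] [[491.1 112.6  32. ]]
pocket_l 0.96 [255. 276. 292. 312.] [[491.1 112.6  32. ]]
arbor 0.86 [221. 177. 264. 194.] [[755. 188.  10.]]
brush 0.57 [366. 179. 473. 198.] [[ 734.2 -240.2   40. ]]
block 3207 [499.3 249.5  32.2] [498.6 246.4] [336.6  82.8] 89.22
caps 490 [ 501.1 -110.2   52. ] [ 501.5 -110.3] [56.  57.9] 87.81
caps 311 [ 499.4 -195.1   51.7] [ 499.4 -195. ] [45.3 44. ] 88.47
caps 151 [ 482.  -356.1   51.5] [ 482.8 -356.8] [30.2 33.6] 22.18
caps 58 [ 483.7 -272.4   51.5] [ 483.5 -272.7] [18.3 16.3] 89.16
```

>>> {"fn": "arm_command", "kwargs": {
  "motion": [
    {"offset": [0,0,0],"spin": 0.184},
    {"offset": [0,0,0],"spin": 0.184},
    {"offset": [0,0,0],"spin": 0.184},
    {"offset": [0,0,0],"spin": 0.184},
    {"offset": [0,0,0],"spin": 0.184}
  ],
  "jaw": 0.0912
}}

```text
time_s: 1.32
ee_pos: [258.3, 513.8, 228.0]
ee_rot: [180.0, -0.0, 100.3]
force: [0.8, -0.3, 0.1]
gripper_width: 91.1
gripper_force: 0.0
```

>>> {"fn": "arm_command", "kwargs": {
  "motion": [
    {"offset": [0,0,0],"spin": 0.185},
    {"offset": [-0.04,0.04,0],"spin": 0},
    {"offset": [-0.04,0.04,0],"spin": 0},
    {"offset": [-0.04,0.04,0],"spin": 0},
    {"offset": [-0.04,0.04,0],"spin": 0}
  ]
}}

```text
time_s: 1.95
ee_pos: [419.4, 352.5, 228.2]
ee_rot: [180.0, -0.0, 90.0]
force: [-0.7, 0.8, 0.3]
gripper_width: 90.7
gripper_force: 0.0
```

>>> {"fn": "arm_command", "kwargs": {
  "motion": [
    {"offset": [-0.05,0.04,0],"spin": 0},
    {"offset": [-0.055,0.04,0],"spin": 0},
    {"offset": [0,0,0],"spin": 0}
  ]
}}

```text
time_s: 2.33
ee_pos: [496.2, 251.1, 227.9]
ee_rot: [180.0, 0.0, 89.7]
force: [0.1, 0.2, -0.7]
gripper_width: 91.1
gripper_force: 0.0
```

```bash
cat > look.py <<'E'
from h import *
import sys
mode,nm=sys.argv[1:3]
print(np.round(env.state()["ee_pos"],1),np.round(env.state()["ee_rot"],2),round(env.state()["time_s"],2))
c=cam("wrist"); im,d=env.grab_frame("wrist"); cv2.imwrite(f"pics/{nm}.png",im); P=cloud(c,d); np.savez(nm,P=P)
za,zb=(27,38) if mode=="block" else (46,58)
M=((P[...,2]>za)&(P[...,2]<zb)).astype(np.uint8)
k,L,st,_=cv2.connectedComponentsWithStats(M)
for i in range(1,k):
    if st[i,4]<100: continue
    q=P[L==i]; 
    if mode!="block":
        ct,rr=cv2.minEnclosingCircle(q[:,:2].astype(np.float32)); print("cap",st[i,4],q.mean(0).round(1),np.round(ct,1),round(rr,1)); continue
    a=cv2.minAreaRect(q[:,:2].astype(np.float32)); print("tile",q.mean(0).round(1),a)
    H=((L!=i)*255).astype(np.uint8); cs,_=cv2.findContours(H,cv2.RETR_LIST,cv2.CHAIN_APPROX_NONE)
    for ct in cs:
        uv=ct[:,0].astype(float); w=onz(c,uv,32)
        x=np.linalg.lstsq(np.c_[2*w[:,:2],np.ones(len(w))],(w[:,:2]**2).sum(1),rcond=None)[0]
        r=np.sqrt(x[2]+x[0]**2+x[1]**2); res=np.abs(np.hypot(*(w[:,:2]-x[:2]).T)-r).mean()
        if 12<r<45: print("hole",x[:2].round(1),r.round(1),res.round(2))
E
python3 look.py block w1
```

```text
[496.2 251.1 227.9] [1.7996e+02 4.0000e-02 8.9650e+01] 2.33
tile [499.6 283.2  32.9] ((499.14453125, 260.7457275390625), (308.04150390625, 84.12361145019531), 88.93006896972656)
hole [498.2 205.8] 15.3 0.34
hole [499.7 289. ] 22.0 0.24
hole [501.2 371.6] 28.4 0.21
```

View pics/w1.png

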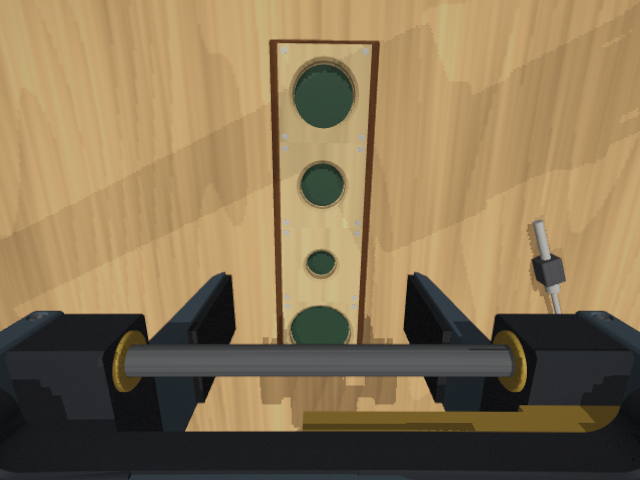

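The wrist view shows the block with holes m (323,95), s (322,185), xs (321,263) and l (320,330, partly hidden by the hand). The arbor is well off to the right.

>>> {"fn": "arm_command", "kwargs": {
  "motion": [
    {"offset": [-0.06,0,0],"spin": 0},
    {"offset": [-0.06,0,0],"spin": 0},
    {"offset": [-0.06,0,0],"spin": 0},
    {"offset": [-0.06,0,0],"spin": 0},
    {"offset": [-0.06,0,0],"spin": 0}
  ]
}}

```text
time_s: 3.0
ee_pos: [493.8, -45.6, 228.2]
ee_rot: [180.0, -0.0, 90.1]
force: [0.9, 0.0, -0.4]
gripper_width: 91.3
gripper_force: 0.0
```

>>> {"fn": "arm_command", "kwargs": {
  "motion": [
    {"offset": [-0.06,0,0],"spin": 0},
    {"offset": [-0.06,0,0],"spin": 0},
    {"offset": [-0.06,0,0],"spin": 0},
    {"offset": [-0.06,-0.005,0],"spin": 0},
    {"offset": [-0.06,-0.008,0],"spin": 0}
  ]
}}

```text
time_s: 3.62
ee_pos: [481.9, -345.8, 228.0]
ee_rot: [179.9, -0.0, 90.1]
force: [0.9, -0.8, 0.9]
gripper_width: 91.4
gripper_force: 0.0
```

>>> {"fn": "arm_command", "kwargs": {
  "motion": [
    {"offset": [0,0,0],"spin": 0},
    {"offset": [0,0,0],"spin": 0}
  ]
}}

```text
time_s: 3.88
ee_pos: [481.6, -343.9, 227.7]
ee_rot: [-180.0, -0.1, 90.1]
force: [-0.1, 0.2, 0.4]
gripper_width: 91.4
gripper_force: 0.0
```

```bash
python3 look.py tray w2
```

```text
[ 481.6 -343.9  227.7] [-1.7999e+02 -9.0000e-02  9.0060e+01] 3.88
cap 7071 [ 737.8 -240.4   49.6] [ 732.  -259.3] 107.0
cap 2612 [ 498.8 -194.4   52.6] [ 499.  -194.2] 23.4
cap 384 [ 483.7 -271.9   51.5] [ 483.7 -272.2] 10.2
cap 867 [ 482.3 -354.5   52.1] [ 482.2 -355.6] 16.8
```

View pics/w2.png

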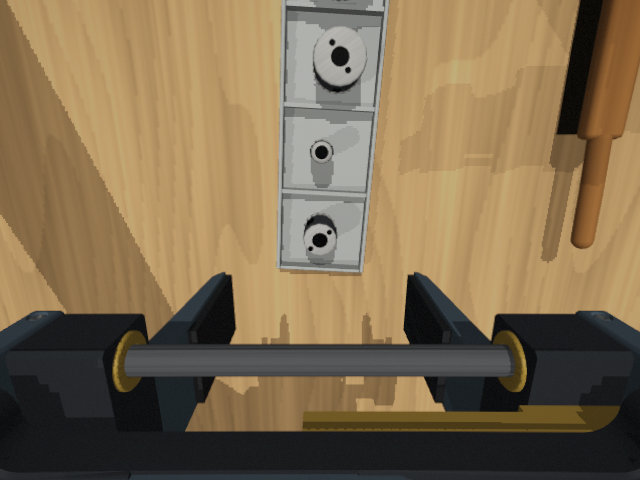

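The wrist view shows saws 48 (340,57), 22 (321,151) and 35 (320,240) standing in their bays, with the brush far to the right. I'll pick saw 35 first.

>>> {"fn": "arm_command", "kwargs": {
  "motion": [
    {"offset": [-0.0115,0,0.05],"spin": 0},
    {"offset": [0,0,0.05],"spin": 0},
    {"offset": [0,0,0.045],"spin": 0},
    {"offset": [0,0,0.03],"spin": 0},
    {"offset": [0,0,0.011],"spin": 0}
  ]
}}

```text
time_s: 4.55
ee_pos: [480.9, -354.5, 40.5]
ee_rot: [-179.9, -0.1, 90.1]
force: [-0.1, -0.4, 0.5]
gripper_width: 91.4
gripper_force: 0.0
```

>>> {"fn": "arm_command", "kwargs": {
  "motion": [
    {"offset": [0,0,0],"spin": 0},
    {"offset": [0,0,0],"spin": 0},
    {"offset": [0,0,0],"spin": 0},
    {"offset": [0,0,0],"spin": 0},
    {"offset": [0,0,0],"spin": 0}
  ],
  "jaw": 0.02,
  "newtons": 20
}}

```text
time_s: 5.18
ee_pos: [481.1, -357.3, 42.3]
ee_rot: [180.0, 0.0, 90.0]
force: [0.1, 0.6, -0.5]
gripper_width: 44.3
gripper_force: 0.0
```

>>> {"fn": "arm_command", "kwargs": {
  "motion": [
    {"offset": [0,0,0],"spin": 0},
    {"offset": [0,0,0],"spin": 0},
    {"offset": [0,0,0],"spin": 0}
  ]
}}

```text
time_s: 5.55
ee_pos: [481.2, -357.2, 42.0]
ee_rot: [180.0, 0.0, 90.0]
force: [0.4, 0.5, 0.9]
gripper_width: 34.2
gripper_force: 20.0
```

>>> {"fn": "arm_command", "kwargs": {
  "motion": [
    {"offset": [0,0,-0.02],"spin": 0},
    {"offset": [0,0,-0.03],"spin": 0},
    {"offset": [0,0,-0.03],"spin": 0},
    {"offset": [0.02,0,0],"spin": 0},
    {"offset": [0.04,0,0],"spin": 0}
  ]
}}

```text
time_s: 6.18
ee_pos: [480.4, -296.0, 120.7]
ee_rot: [-179.9, -0.1, 89.9]
force: [0.1, 0.9, -1.2]
gripper_width: 34.6
gripper_force: 20.0
```

>>> {"fn": "arm_command", "kwargs": {
  "motion": [
    {"offset": [0.055,0,0],"spin": 0},
    {"offset": [0.055,0,0],"spin": 0},
    {"offset": [0.055,0,0],"spin": 0},
    {"offset": [0.055,0,0],"spin": 0},
    {"offset": [0.055,0,0],"spin": 0}
  ]
}}

```text
time_s: 6.8
ee_pos: [479.0, -19.4, 120.4]
ee_rot: [-179.8, -0.0, 90.0]
force: [1.4, 0.3, 0.3]
gripper_width: 34.0
gripper_force: 20.0
```

>>> {"fn": "arm_command", "kwargs": {
  "motion": [
    {"offset": [0.055,0,0],"spin": 0},
    {"offset": [0.055,0,0],"spin": 0},
    {"offset": [0.055,0.005,0],"spin": 0},
    {"offset": [0.055,0.005,0],"spin": 0},
    {"offset": [0.055,0.005,0],"spin": 0}
  ]
}}

```text
time_s: 7.42
ee_pos: [493.8, 254.8, 120.2]
ee_rot: [-179.8, 0.1, 90.0]
force: [0.9, 0.0, -1.1]
gripper_width: 34.8
gripper_force: 20.0
```

>>> {"fn": "arm_command", "kwargs": {
  "motion": [
    {"offset": [0.034,0.003,0],"spin": 0},
    {"offset": [0,0,0],"spin": 0},
    {"offset": [0,0,0],"spin": 0}
  ]
}}

```text
time_s: 7.8
ee_pos: [497.3, 286.3, 120.5]
ee_rot: [-179.8, 0.1, 90.0]
force: [-0.7, -0.7, -1.8]
gripper_width: 34.2
gripper_force: 20.0
```

```bash
python3 look.py block w3; python3 - <<'E'
from h import *
P=np.load("w3.npz")["P"]; M=(P[...,2]>120)&(P[...,2]<140)&(abs(P[...,1]-289)<30)&(abs(P[...,0]-500)<14)
print(P[M].min(0),P[M].max(0))
E
```

```text
[497.3 286.3 120.5] [-1.7982e+02  1.1000e-01  9.0040e+01] 7.8
tile [500.8 349.5  32.9] ((500.48193359375, 331.7953796386719), (164.99334716796875, 84.27029418945312), 88.98177337646484)
hole [501.2 372.2] 28.4 0.18
tile [497.7 166.7  33.1] ((496.88250732421875, 164.2496337890625), (83.5571060180664, 38.746097564697266), 1.029396414756775)
hole [497.4 158.2] 32.1 8.66
[486.01443498 276.84327244 120.00528759] [513.84653047 304.65892426 133.81433118]
```

View pics/w3.png

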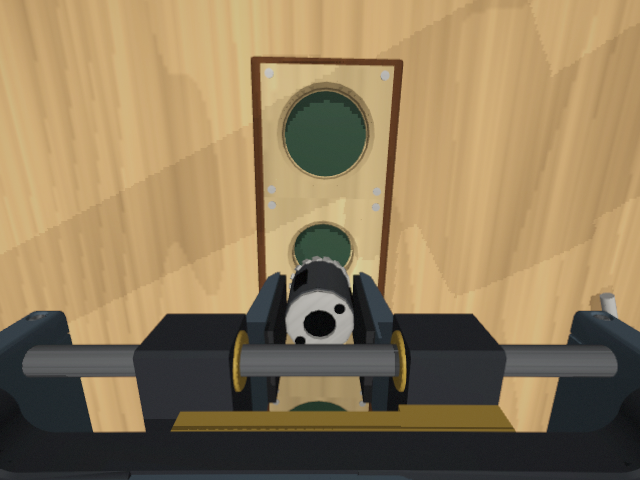

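The wrist view shows saw 35 upright in the jaws, cap at (320,322), with the s hole behind it at about (323,247) and m at (326,134). Next I'll measure where the cap sits.

```bash
cat > cap.py <<'E'
from h import *
import sys
f=sys.argv[1]; P=np.load(f+".npz")["P"]; im=cv2.imread(f"pics/{f}.png")
t=np.array([float(a) for a in sys.argv[2:5]]); r=float(sys.argv[5])
M=(np.abs(P[...,2]-t[2]-10)<4)&(np.hypot(P[...,0]-t[0],P[...,1]-t[1])<r+8)&(im.min(2)>95)
M=(M*255).astype(np.uint8); k,L,st,_=cv2.connectedComponentsWithStats(M); i=1+np.argmax(st[1:,4])
q=P[L==i]; print(st[i],q.mean(0),q.min(0),q.max(0))
A=np.c_[q[:,:2],np.ones(len(q))]; print("slopes",np.linalg.lstsq(A,q[:,2],rcond=None)[0][:2])
print("circle",cv2.minEnclosingCircle(q[:,:2].astype(np.float32)))
E
python3 cap.py w3 497.3 286.3 120.5 17.5
```

```text
[ 286  290   68   54 2212] [497.63816557 291.22009581 131.23796163] [481.56585587 276.84327244 127.18297955] [513.75683546 304.01416727 133.81433118]
slopes [-0.00371319 -0.0297941 ]
circle ((497.59429931640625, 287.7210998535156), 16.45591926574707)
```

>>> {"fn": "arm_command", "kwargs": {
  "motion": [
    {"offset": [0.0015,0.002,0.02],"spin": 0},
    {"offset": [0,0,0.02],"spin": 0},
    {"offset": [0,0,0.015],"spin": 0},
    {"offset": [0,0,0.008],"spin": 0},
    {"offset": [0,0,0],"spin": 0}
  ]
}}

```text
time_s: 8.48
ee_pos: [500.9, 288.0, 58.6]
ee_rot: [-180.0, 0.0, 90.0]
force: [-0.4, 0.7, -1.6]
gripper_width: 34.2
gripper_force: 20.0
```

>>> {"fn": "arm_command", "kwargs": {
  "motion": [
    {"offset": [0,0,0.002],"spin": 0},
    {"offset": [0,0,0],"spin": 0}
  ]
}}

```text
time_s: 8.72
ee_pos: [501.3, 288.6, 57.4]
ee_rot: [180.0, -0.0, 90.0]
force: [0.7, -0.1, -0.6]
gripper_width: 34.2
gripper_force: 20.0
```

>>> {"fn": "arm_command", "kwargs": {
  "motion": [
    {"offset": [0,0,0],"spin": 0},
    {"offset": [0,0,0],"spin": 0},
    {"offset": [0,0,0],"spin": 0}
  ],
  "jaw": 0.06
}}

```text
time_s: 9.1
ee_pos: [501.2, 288.5, 57.2]
ee_rot: [180.0, -0.0, 90.0]
force: [-0.7, 0.7, 0.5]
gripper_width: 59.5
gripper_force: 0.0
```

>>> {"fn": "arm_command", "kwargs": {
  "motion": [
    {"offset": [0,0,-0.03],"spin": 0},
    {"offset": [0,0,-0.045],"spin": 0},
    {"offset": [0,0,0],"spin": 0}
  ]
}}

```text
time_s: 9.48
ee_pos: [503.3, 289.7, 135.7]
ee_rot: [179.6, -0.2, 90.0]
force: [0.4, 0.2, 0.0]
gripper_width: 59.9
gripper_force: 0.0
```

```bash
python3 look.py block w4; python3 - <<'E'
from h import *
P=np.load("w4.npz")["P"]; M=(P[...,2]>60)&(P[...,2]<72)&(np.hypot(P[...,1]-289,P[...,0]-500)<27)
q=P[M]; print(len(q),q.mean(0),q.min(0),q.max(0),cv2.minEnclosingCircle(q[:,:2].astype(np.float32)))
E
```

```text
[503.3 289.7 135.7] [179.58  -0.24  90.  ] 9.47
tile [500.3 317.6  33. ] ((500.1601867675781, 309.9755554199219), (208.6123046875, 84.2995834350586), 88.89247131347656)
hole [500.2 285.9] 24.0 1.53
hole [501.3 372.3] 28.4 0.18
tile [503.5 304.1  32.3] ((502.40496826171875, 301.64306640625), (10.200933456420898, 30.48131561279297), 87.12773132324219)
hole [502.2 294.5] 13.1 1.47
tile [497.4 161.5  33. ] ((497.3665466308594, 156.42950439453125), (84.06986999511719, 40.358306884765625), 0.3435431718826294)
hole [497.2 151.8] 34.7 10.27
1750 [501.7115244  291.5087705   66.10877785] [485.17826681 274.08614044  60.00106897] [517.9174425  306.68319685  69.41720203] ((501.6540832519531, 290.283447265625), 16.814062118530273)
```

>>> {"fn": "arm_command", "kwargs": {
  "motion": [
    {"offset": [-0.056,0,0],"spin": 0},
    {"offset": [-0.056,0,0],"spin": 0},
    {"offset": [-0.056,0,0],"spin": 0},
    {"offset": [-0.056,0,0],"spin": 0},
    {"offset": [-0.056,0,0],"spin": 0}
  ]
}}

```text
time_s: 10.15
ee_pos: [500.0, 6.7, 130.7]
ee_rot: [-179.9, -0.0, 90.0]
force: [1.2, 0.6, -0.8]
gripper_width: 59.8
gripper_force: 0.0
```

>>> {"fn": "arm_command", "kwargs": {
  "motion": [
    {"offset": [-0.056,0,0],"spin": 0},
    {"offset": [-0.056,0,0],"spin": 0},
    {"offset": [-0.056,-0.005,0],"spin": 0},
    {"offset": [-0.056,-0.006,0],"spin": 0},
    {"offset": [-0.056,-0.006,0],"spin": 0}
  ]
}}

```text
time_s: 10.78
ee_pos: [482.9, -273.0, 130.5]
ee_rot: [-179.9, -0.1, 90.0]
force: [0.9, -0.4, -0.6]
gripper_width: 59.8
gripper_force: 0.0
```

>>> {"fn": "arm_command", "kwargs": {
  "motion": [
    {"offset": [0,0,0],"spin": 0},
    {"offset": [0,0,0],"spin": 0},
    {"offset": [0,0,0],"spin": 0}
  ]
}}

```text
time_s: 11.15
ee_pos: [483.9, -270.1, 131.4]
ee_rot: [-179.9, -0.1, 90.1]
force: [-0.1, -0.2, -0.1]
gripper_width: 60.0
gripper_force: 0.0
```

```bash
python3 look.py tray w5
```

```text
[ 483.9 -270.1  131.4] [-1.7993e+02 -6.0000e-02  9.0090e+01] 11.15
cap 4516 [ 500.1 -122.4   52.5] [ 500.2 -111.1] 29.0
cap 3985 [ 498.8 -193.4   52.6] [ 499.  -194.1] 23.3
cap 624 [ 483.6 -271.    51.4] [ 483.8 -271.9] 10.4
```

>>> {"fn": "arm_command", "kwargs": {
  "motion": [
    {"offset": [-0.0015,0,0.03],"spin": 0},
    {"offset": [0,0,0.03],"spin": 0},
    {"offset": [0,0,0.02],"spin": 0},
    {"offset": [0,0,0.0095],"spin": 0},
    {"offset": [0,0,0],"spin": 0}
  ]
}}

```text
time_s: 11.82
ee_pos: [484.1, -272.4, 42.2]
ee_rot: [-180.0, -0.0, 90.1]
force: [-0.1, 0.3, 0.3]
gripper_width: 60.1
gripper_force: 0.0
```

>>> {"fn": "arm_command", "kwargs": {
  "motion": [
    {"offset": [0,0,0],"spin": 0},
    {"offset": [0,0,0],"spin": 0},
    {"offset": [0,0,0],"spin": 0},
    {"offset": [0,0,0],"spin": 0},
    {"offset": [0,0,0],"spin": 0}
  ],
  "jaw": 0.01,
  "newtons": 20
}}

```text
time_s: 12.45
ee_pos: [484.1, -273.2, 42.6]
ee_rot: [180.0, 0.0, 90.0]
force: [0.2, 0.6, 0.8]
gripper_width: 21.5
gripper_force: 20.0
```

>>> {"fn": "arm_command", "kwargs": {
  "motion": [
    {"offset": [0,0,0],"spin": 0}
  ]
}}

```text
time_s: 12.58
ee_pos: [484.1, -273.2, 42.6]
ee_rot: [180.0, 0.0, 90.0]
force: [-1.0, -0.6, 1.3]
gripper_width: 21.7
gripper_force: 20.0
```

>>> {"fn": "arm_command", "kwargs": {
  "motion": [
    {"offset": [0,0,-0.02],"spin": 0},
    {"offset": [0,0,-0.03],"spin": 0},
    {"offset": [0,0,-0.03],"spin": 0},
    {"offset": [0.02,0,0],"spin": 0},
    {"offset": [0.04,0,0],"spin": 0}
  ]
}}

```text
time_s: 13.2
ee_pos: [483.5, -212.2, 121.5]
ee_rot: [-180.0, -0.0, 89.9]
force: [-0.2, 1.0, -1.3]
gripper_width: 21.8
gripper_force: 20.0
```

>>> {"fn": "arm_command", "kwargs": {
  "motion": [
    {"offset": [0.055,0,0],"spin": 0},
    {"offset": [0.055,0,0],"spin": 0},
    {"offset": [0.055,0,0],"spin": 0},
    {"offset": [0.055,0,0],"spin": 0},
    {"offset": [0.055,0.005,0],"spin": 0}
  ]
}}

```text
time_s: 13.82
ee_pos: [487.0, 64.3, 121.1]
ee_rot: [-179.8, -0.0, 90.0]
force: [0.6, 0.5, -1.1]
gripper_width: 21.7
gripper_force: 20.0
```

>>> {"fn": "arm_command", "kwargs": {
  "motion": [
    {"offset": [0.055,0.005,0],"spin": 0},
    {"offset": [0.055,0.004,0],"spin": 0},
    {"offset": [0.032,0,0],"spin": 0},
    {"offset": [0,0,0],"spin": 0},
    {"offset": [0,0,0],"spin": 0}
  ]
}}

```text
time_s: 14.45
ee_pos: [496.7, 203.5, 121.4]
ee_rot: [-179.9, 0.1, 90.0]
force: [1.0, 0.4, -0.1]
gripper_width: 21.1
gripper_force: 20.0
```

```bash
cat > cap2.py <<'E'
from h import *
import sys
p,_=pose(); c=cam("wrist"); im,d=env.grab_frame("wrist"); P=cloud(c,d); r=float(sys.argv[1]); print(p.round(1))
M=(np.abs(P[...,2]-p[2]-10)<3.5)&(abs(P[...,0]-p[0])<r+1)&(abs(P[...,1]-p[1])<r+8)&(im.min(2)>95)
k,L,st,_=cv2.connectedComponentsWithStats((M*255).astype(np.uint8)); i=1+np.argmax(st[1:,4]); q=P[L==i]
cc=np.array(cv2.minEnclosingCircle(q[:,:2].astype(np.float32))[0]); print("cap",q.mean(0).round(1),q.min(0).round(1),q.max(0).round(1),cc.round(1))
if len(sys.argv)>2:
    cv2.imwrite("pics/%s.png"%sys.argv[2],im)
E
python3 cap2.py 11 w6
```

```text
[496.7 203.5 121.4]
cap [497.1 206.1 131.2] [487.8 194.7 128. ] [506.4 214.7 133.1] [496.8 204.7]
```

View pics/w6.png

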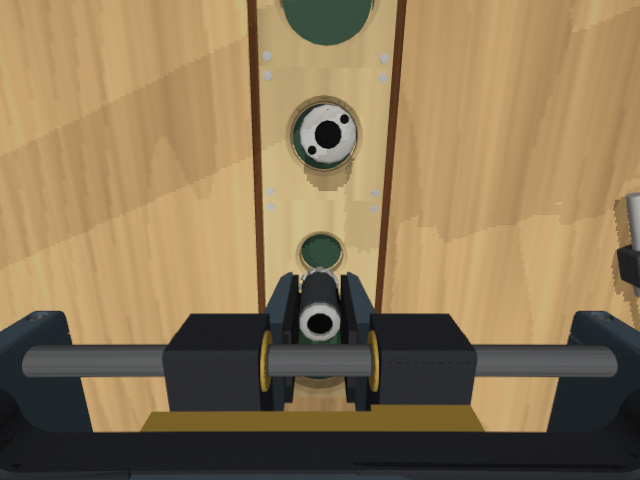

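Saw 35 sits well inside its hole, cap at (327,134). Saw 22 hangs at (320,322), just short of the xs hole at (322,250) because of perspective. A 1 mm correction in x and y should line it up.

>>> {"fn": "arm_command", "kwargs": {
  "motion": [
    {"offset": [0.001,0.001,0.02],"spin": 0},
    {"offset": [0,0,0.02],"spin": 0},
    {"offset": [0,0,0.015],"spin": 0},
    {"offset": [0,0,0.007],"spin": 0},
    {"offset": [0,0,0.002],"spin": 0}
  ]
}}

```text
time_s: 15.12
ee_pos: [499.1, 204.6, 58.2]
ee_rot: [-180.0, 0.0, 90.0]
force: [-0.2, -0.7, -0.6]
gripper_width: 21.2
gripper_force: 20.0
```

>>> {"fn": "arm_command", "kwargs": {
  "motion": [
    {"offset": [0,0,0],"spin": 0},
    {"offset": [0,0,0],"spin": 0}
  ]
}}

```text
time_s: 15.38
ee_pos: [499.4, 205.1, 59.0]
ee_rot: [179.9, -0.0, 90.0]
force: [-0.0, 0.7, -0.6]
gripper_width: 21.5
gripper_force: 20.0
```

>>> {"fn": "arm_command", "kwargs": {
  "motion": [
    {"offset": [-0.0005,-0.001,0.0015],"spin": 0},
    {"offset": [0,0,0],"spin": 0}
  ]
}}

```text
time_s: 15.62
ee_pos: [497.9, 204.4, 57.0]
ee_rot: [-180.0, -0.0, 90.0]
force: [0.4, -0.8, -0.2]
gripper_width: 21.4
gripper_force: 20.0
```

>>> {"fn": "arm_command", "kwargs": {
  "motion": [
    {"offset": [0,0,0],"spin": 0},
    {"offset": [0,0,0],"spin": 0},
    {"offset": [0,0,0],"spin": 0},
    {"offset": [0,0,0],"spin": 0}
  ],
  "jaw": 0.06
}}

```text
time_s: 16.12
ee_pos: [498.1, 204.4, 57.0]
ee_rot: [180.0, -0.0, 90.0]
force: [-0.0, -0.0, -0.6]
gripper_width: 58.4
gripper_force: 0.0
```

>>> {"fn": "arm_command", "kwargs": {
  "motion": [
    {"offset": [0,0,-0.03],"spin": 0},
    {"offset": [0,0,-0.045],"spin": 0},
    {"offset": [0,0,0],"spin": 0}
  ],
  "jaw": 0.085
}}

```text
time_s: 16.5
ee_pos: [500.4, 205.3, 135.4]
ee_rot: [179.6, -0.2, 90.0]
force: [-0.3, 0.2, 0.0]
gripper_width: 84.1
gripper_force: 0.0
```

```bash
cat > placed.py <<'E'
from h import *
import sys
x,y,r=map(float,sys.argv[1:4]); p,_=pose(); c=cam("wrist"); im,d=env.grab_frame("wrist"); P=cloud(c,d); print(p.round(1))
M=(abs(P[...,2]-66)<5)&(np.hypot(P[...,0]-x,P[...,1]-y)<r+9)
q=P[M]; cc=cv2.minEnclosingCircle(q[:,:2].astype(np.float32)); print("placed",len(q),np.median(q,0).round(1),np.round(cc[0],1),round(cc[1],1))
cv2.imwrite("pics/%s.png"%sys.argv[4],im)
E
python3 placed.py 498.2 205 11 w7
```

```text
[500.4 205.3 135.4]
placed 663 [498.2 206.6  65.7] [498.2 205.9] 10.2
```

>>> {"fn": "arm_command", "kwargs": {
  "motion": [
    {"offset": [-0.055,0,0],"spin": 0},
    {"offset": [-0.055,0,0],"spin": 0},
    {"offset": [-0.055,0,0],"spin": 0},
    {"offset": [-0.055,0,0],"spin": 0},
    {"offset": [-0.055,0,0],"spin": 0}
  ],
  "jaw": 0.085
}}

```text
time_s: 17.18
ee_pos: [497.0, -72.2, 130.7]
ee_rot: [-179.9, -0.0, 90.0]
force: [1.3, 0.1, -0.2]
gripper_width: 85.2
gripper_force: 0.0
```

>>> {"fn": "arm_command", "kwargs": {
  "motion": [
    {"offset": [-0.055,0,0],"spin": 0},
    {"offset": [-0.055,0,0],"spin": 0},
    {"offset": [-0.0135,0.001,0],"spin": 0},
    {"offset": [0,0,0],"spin": 0},
    {"offset": [0,0,0],"spin": 0}
  ]
}}

```text
time_s: 17.8
ee_pos: [498.7, -192.6, 131.4]
ee_rot: [-179.9, -0.1, 90.1]
force: [-0.4, 0.1, -0.0]
gripper_width: 85.0
gripper_force: 0.0
```

```bash
python3 look.py tray w8
```

```text
[ 498.7 -192.6  131.4] [-1.7992e+02 -7.0000e-02  9.0070e+01] 17.8
cap 6485 [ 500.5 -108.6   52.8] [ 500.5 -109.6] 29.3
cap 1351 [ 728.8 -216.1   48.3] [ 732.8 -208. ] 43.0
cap 3097 [ 499.1 -192.1   52.5] [ 499.1 -193.6] 23.2
```

>>> {"fn": "arm_command", "kwargs": {
  "motion": [
    {"offset": [0,0,0.03],"spin": 0},
    {"offset": [0,0,0.03],"spin": 0},
    {"offset": [0,0,0.02],"spin": 0},
    {"offset": [0,0,0.0095],"spin": 0},
    {"offset": [0,0,0],"spin": 0}
  ]
}}

```text
time_s: 18.48
ee_pos: [499.0, -193.3, 42.2]
ee_rot: [-180.0, -0.0, 90.1]
force: [0.0, -0.1, 0.6]
gripper_width: 84.6
gripper_force: 0.0
```

>>> {"fn": "arm_command", "kwargs": {
  "motion": [
    {"offset": [0,0,0],"spin": 0},
    {"offset": [0,0,0],"spin": 0},
    {"offset": [0,0,0],"spin": 0},
    {"offset": [0,0,0],"spin": 0},
    {"offset": [0,0,0],"spin": 0}
  ],
  "jaw": 0.03,
  "newtons": 25
}}

```text
time_s: 19.1
ee_pos: [499.1, -194.2, 42.7]
ee_rot: [180.0, 0.0, 90.0]
force: [0.0, -0.4, 1.4]
gripper_width: 47.3
gripper_force: 25.0
```

>>> {"fn": "arm_command", "kwargs": {
  "motion": [
    {"offset": [0,0,0],"spin": 0}
  ]
}}

```text
time_s: 19.23
ee_pos: [499.1, -194.2, 42.7]
ee_rot: [180.0, 0.0, 90.0]
force: [-1.0, -0.9, 2.8]
gripper_width: 47.9
gripper_force: 25.0
```

>>> {"fn": "arm_command", "kwargs": {
  "motion": [
    {"offset": [0,0,-0.02],"spin": 0},
    {"offset": [0,0,-0.03],"spin": 0},
    {"offset": [0,0,-0.03],"spin": 0},
    {"offset": [0.02,0,0],"spin": 0},
    {"offset": [0.04,0,0],"spin": 0}
  ]
}}

```text
time_s: 19.85
ee_pos: [498.3, -133.0, 121.1]
ee_rot: [-179.9, -0.1, 89.9]
force: [-0.2, 0.5, -1.4]
gripper_width: 47.5
gripper_force: 25.0
```

>>> {"fn": "arm_command", "kwargs": {
  "motion": [
    {"offset": [0.055,0,0],"spin": 0},
    {"offset": [0.055,0,0],"spin": 0},
    {"offset": [0.055,0,0],"spin": 0},
    {"offset": [0.055,0,0],"spin": 0},
    {"offset": [0.055,0,0],"spin": 0}
  ]
}}

```text
time_s: 20.48
ee_pos: [496.9, 143.4, 120.5]
ee_rot: [-179.8, 0.0, 90.0]
force: [1.1, 0.0, -2.3]
gripper_width: 47.5
gripper_force: 25.0
```

>>> {"fn": "arm_command", "kwargs": {
  "motion": [
    {"offset": [0.055,0,0],"spin": 0},
    {"offset": [0.055,0,0],"spin": 0},
    {"offset": [0.055,0.002,0],"spin": 0},
    {"offset": [0.055,0.001,0],"spin": 0},
    {"offset": [0.011,0,0],"spin": 0}
  ]
}}

```text
time_s: 21.1
ee_pos: [499.7, 375.5, 119.9]
ee_rot: [-179.8, 0.0, 90.2]
force: [-0.0, -1.3, -2.1]
gripper_width: 47.5
gripper_force: 25.0
```

>>> {"fn": "arm_command", "kwargs": {
  "motion": [
    {"offset": [0,0,0],"spin": 0},
    {"offset": [0,0,0],"spin": 0}
  ]
}}

```text
time_s: 21.35
ee_pos: [501.3, 370.5, 121.6]
ee_rot: [-179.9, 0.1, 90.0]
force: [0.1, -0.5, -1.7]
gripper_width: 47.5
gripper_force: 25.0
```

```bash
python3 cap2.py 24 w9
```

```text
[501.3 370.5 121.6]
cap [501.7 377.2 131.7] [478.8 360.1 128.1] [523.9 393.7 134.4] [501.8 371.1]
```

>>> {"fn": "arm_command", "kwargs": {
  "motion": [
    {"offset": [0.0015,-0.001,0.02],"spin": 0},
    {"offset": [0,0,0.02],"spin": 0},
    {"offset": [0,0,0.015],"spin": 0},
    {"offset": [0,0,0.007],"spin": 0},
    {"offset": [0,0,0.001],"spin": 0}
  ]
}}

```text
time_s: 22.02
ee_pos: [501.2, 373.1, 59.3]
ee_rot: [-180.0, 0.0, 90.0]
force: [0.1, -0.0, -1.4]
gripper_width: 47.4
gripper_force: 25.0
```

>>> {"fn": "arm_command", "kwargs": {
  "motion": [
    {"offset": [0,0,0],"spin": 0},
    {"offset": [0,0,0],"spin": 0}
  ]
}}

```text
time_s: 22.28
ee_pos: [501.4, 373.7, 60.2]
ee_rot: [179.9, -0.0, 90.0]
force: [1.0, -0.9, -2.1]
gripper_width: 47.6
gripper_force: 25.0
```

Aiming for TCP z of about 57.

>>> {"fn": "arm_command", "kwargs": {
  "motion": [
    {"offset": [-0.001,0,0.0025],"spin": 0},
    {"offset": [0,0,0],"spin": 0}
  ]
}}

```text
time_s: 22.52
ee_pos: [500.9, 372.3, 56.9]
ee_rot: [-180.0, 0.0, 90.0]
force: [0.0, -0.5, -1.5]
gripper_width: 47.0
gripper_force: 25.0
```

>>> {"fn": "arm_command", "kwargs": {
  "motion": [
    {"offset": [0,0,0],"spin": 0},
    {"offset": [0,0,0],"spin": 0},
    {"offset": [0,0,0],"spin": 0},
    {"offset": [0,0,0],"spin": 0}
  ],
  "jaw": 0.085
}}

```text
time_s: 23.02
ee_pos: [501.1, 372.5, 57.1]
ee_rot: [180.0, -0.0, 90.0]
force: [0.5, -0.2, -0.6]
gripper_width: 83.6
gripper_force: 0.0
```

>>> {"fn": "arm_command", "kwargs": {
  "motion": [
    {"offset": [0,0,-0.03],"spin": 0},
    {"offset": [0,0,-0.045],"spin": 0},
    {"offset": [0,0,0],"spin": 0}
  ],
  "jaw": 0.09
}}

```text
time_s: 23.4
ee_pos: [503.1, 373.9, 136.0]
ee_rot: [179.6, -0.3, 90.0]
force: [0.9, 0.6, -0.3]
gripper_width: 90.1
gripper_force: 0.0
```

```bash
python3 placed.py 501.2 372.3 24 w10
```

```text
[503.1 373.9 136. ]
placed 3304 [501.6 374.4  66.8] [501.4 372.9] 23.3
```

>>> {"fn": "arm_command", "kwargs": {
  "motion": [
    {"offset": [-0.058,0,0],"spin": 0},
    {"offset": [-0.058,0,0],"spin": 0},
    {"offset": [-0.058,0,0],"spin": 0},
    {"offset": [-0.058,0,0],"spin": 0},
    {"offset": [-0.058,0,0],"spin": 0}
  ]
}}

```text
time_s: 24.08
ee_pos: [499.9, 80.5, 130.7]
ee_rot: [-179.9, 0.0, 90.0]
force: [0.0, 0.9, -0.5]
gripper_width: 90.1
gripper_force: 0.0
```

>>> {"fn": "arm_command", "kwargs": {
  "motion": [
    {"offset": [-0.058,0,0],"spin": 0},
    {"offset": [-0.058,0,0],"spin": 0},
    {"offset": [-0.058,0,0],"spin": 0},
    {"offset": [-0.018,0,0],"spin": 0},
    {"offset": [0,0,0],"spin": 0}
  ]
}}

```text
time_s: 24.7
ee_pos: [500.4, -110.0, 131.0]
ee_rot: [-179.9, -0.1, 89.9]
force: [0.5, 0.4, -0.2]
gripper_width: 89.9
gripper_force: 0.0
```

>>> {"fn": "arm_command", "kwargs": {
  "motion": [
    {"offset": [0,0,0],"spin": 0}
  ]
}}

```text
time_s: 24.82
ee_pos: [500.8, -108.2, 131.4]
ee_rot: [-179.9, -0.1, 90.1]
force: [-0.1, 0.3, -0.6]
gripper_width: 89.7
gripper_force: 0.0
```

```bash
python3 look.py tray w11
```

```text
[ 500.8 -108.2  131.4] [-1.7994e+02 -6.0000e-02  9.0060e+01] 24.82
cap 4883 [ 500.6 -107.3   52.7] [ 500.7 -109.3] 29.4
cap 1364 [ 730.  -137.    48.6] [ 734.3 -138.8] 28.7
```

>>> {"fn": "arm_command", "kwargs": {
  "motion": [
    {"offset": [0,0,0.03],"spin": 0},
    {"offset": [0,0,0.03],"spin": 0},
    {"offset": [0,0,0.02],"spin": 0},
    {"offset": [0,0,0.0095],"spin": 0},
    {"offset": [0,0,0],"spin": 0}
  ]
}}

```text
time_s: 25.5
ee_pos: [501.0, -108.7, 42.2]
ee_rot: [-180.0, -0.0, 90.1]
force: [-0.5, 0.3, -0.0]
gripper_width: 90.4
gripper_force: 0.0
```

>>> {"fn": "arm_command", "kwargs": {
  "motion": [
    {"offset": [0,0,0],"spin": 0},
    {"offset": [0,0,0],"spin": 0},
    {"offset": [0,0,0],"spin": 0},
    {"offset": [0,0,0],"spin": 0},
    {"offset": [0,0,0],"spin": 0}
  ],
  "jaw": 0.04,
  "newtons": 30
}}

```text
time_s: 26.12
ee_pos: [501.0, -109.7, 42.8]
ee_rot: [180.0, 0.0, 90.0]
force: [-2.7, 0.1, 5.4]
gripper_width: 59.4
gripper_force: 30.0
```

>>> {"fn": "arm_command", "kwargs": {
  "motion": [
    {"offset": [0,0,0],"spin": 0}
  ]
}}

```text
time_s: 26.25
ee_pos: [501.0, -109.7, 42.9]
ee_rot: [180.0, 0.0, 90.0]
force: [-1.7, 0.2, 6.0]
gripper_width: 59.2
gripper_force: 30.0
```

>>> {"fn": "arm_command", "kwargs": {
  "motion": [
    {"offset": [0,0,-0.02],"spin": 0},
    {"offset": [0,0,-0.03],"spin": 0},
    {"offset": [0,0,-0.03],"spin": 0},
    {"offset": [0.02,0,0],"spin": 0},
    {"offset": [0.04,0,0],"spin": 0}
  ]
}}

```text
time_s: 26.88
ee_pos: [501.2, -49.8, 122.3]
ee_rot: [180.0, 0.0, 89.8]
force: [1.0, -0.1, -3.0]
gripper_width: 59.4
gripper_force: 30.0
```

>>> {"fn": "arm_command", "kwargs": {
  "motion": [
    {"offset": [0.055,-0.002,0],"spin": 0},
    {"offset": [0.055,-0.002,0],"spin": 0},
    {"offset": [0.04,0,0],"spin": 0},
    {"offset": [0.02,0,0],"spin": 0},
    {"offset": [0,0,0],"spin": 0}
  ]
}}

```text
time_s: 27.5
ee_pos: [496.7, 121.6, 121.7]
ee_rot: [-180.0, 0.0, 90.1]
force: [0.5, -1.1, -2.9]
gripper_width: 59.6
gripper_force: 30.0
```

>>> {"fn": "arm_command", "kwargs": {
  "motion": [
    {"offset": [0,0,0],"spin": 0}
  ]
}}

```text
time_s: 27.62
ee_pos: [496.8, 119.8, 122.0]
ee_rot: [-179.9, 0.0, 90.0]
force: [0.4, 0.8, -3.1]
gripper_width: 59.1
gripper_force: 30.0
```

```bash
python3 cap2.py 30 w12
```

```text
[496.8 119.8 122. ]
cap [497. 129. 132.] [468.4 109.6 128.5] [525.6 149.  134.3] [497.1 120.6]
```

View pics/w12.png

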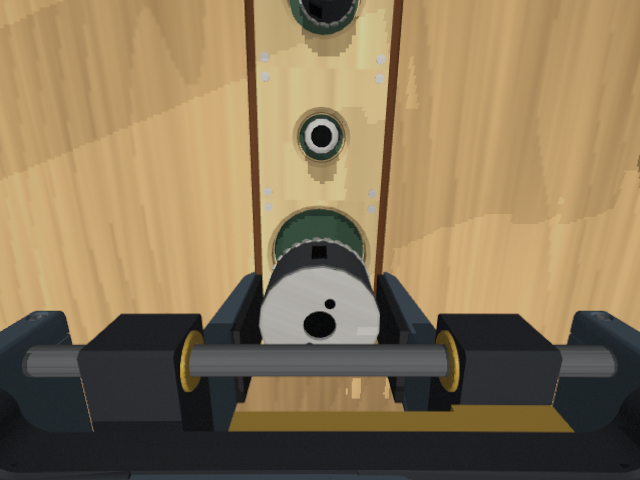

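Saw 22 is centred in its hole at (321,136). Saw 60 hangs at (320,310) over the l hole, in line in x.

>>> {"fn": "arm_command", "kwargs": {
  "motion": [
    {"offset": [0.001,0,0.02],"spin": 0},
    {"offset": [0,0,0.02],"spin": 0},
    {"offset": [0,0,0.015],"spin": 0},
    {"offset": [0,0,0.007],"spin": 0},
    {"offset": [0,0,0.001],"spin": 0}
  ]
}}

```text
time_s: 28.3
ee_pos: [497.1, 121.2, 59.2]
ee_rot: [-180.0, 0.0, 90.0]
force: [0.7, 0.1, -1.4]
gripper_width: 59.4
gripper_force: 30.0
```

>>> {"fn": "arm_command", "kwargs": {
  "motion": [
    {"offset": [0,0,0],"spin": 0},
    {"offset": [0,0,0],"spin": 0}
  ]
}}

```text
time_s: 28.55
ee_pos: [497.5, 121.6, 60.0]
ee_rot: [179.9, -0.0, 90.0]
force: [0.1, -0.6, -2.2]
gripper_width: 59.5
gripper_force: 30.0
```

>>> {"fn": "arm_command", "kwargs": {
  "motion": [
    {"offset": [-0.0005,-0.001,0.0025],"spin": 0},
    {"offset": [0,0,0],"spin": 0}
  ]
}}

```text
time_s: 28.8
ee_pos: [495.9, 120.9, 56.9]
ee_rot: [-180.0, -0.0, 90.0]
force: [0.3, 0.1, -3.7]
gripper_width: 59.8
gripper_force: 30.0
```

>>> {"fn": "arm_command", "kwargs": {
  "motion": [
    {"offset": [0,0,0],"spin": 0},
    {"offset": [0,0,0],"spin": 0},
    {"offset": [0,0,0],"spin": 0},
    {"offset": [0,0,0],"spin": 0}
  ],
  "jaw": 0.09
}}

```text
time_s: 29.3
ee_pos: [496.2, 120.9, 57.1]
ee_rot: [180.0, -0.0, 90.0]
force: [-0.3, -0.7, 0.5]
gripper_width: 89.7
gripper_force: 0.0
```

>>> {"fn": "arm_command", "kwargs": {
  "motion": [
    {"offset": [0,0,-0.03],"spin": 0},
    {"offset": [0,0,-0.05],"spin": 0},
    {"offset": [0,0,-0.05],"spin": 0},
    {"offset": [0,0,-0.05],"spin": 0},
    {"offset": [0,0,0],"spin": 0}
  ]
}}

```text
time_s: 29.92
ee_pos: [498.3, 121.4, 241.2]
ee_rot: [179.5, -0.1, 90.0]
force: [0.1, -0.6, -0.8]
gripper_width: 90.0
gripper_force: 0.0
```

>>> {"fn": "arm_command", "kwargs": {
  "motion": [
    {"offset": [-0.05,0,0],"spin": 0},
    {"offset": [-0.03,0,0],"spin": 0},
    {"offset": [0,0,0],"spin": 0},
    {"offset": [0,0,0],"spin": 0}
  ]
}}

```text
time_s: 30.42
ee_pos: [495.7, 41.3, 236.2]
ee_rot: [-179.9, -0.0, 90.0]
force: [1.1, -0.2, -0.1]
gripper_width: 90.0
gripper_force: 0.0
```

```bash
python3 - <<'E'
from h import *
p,_=pose(); c=cam("wrist"); im,d=env.grab_frame("wrist"); P=cloud(c,d); print(p.round(1)); cv2.imwrite("pics/w13.png",im)
for n,x,y,r in [("l",496.7,121,30),("xs",498.2,205.1,11),("s",499.7,288.8,17.5),("m",501.2,372.3,24)]:
    M=(abs(P[...,2]-66)<5)&(np.hypot(P[...,0]-x,P[...,1]-y)<r+9); q=P[M]
    if len(q)>20:
        cc=cv2.minEnclosingCircle(q[:,:2].astype(np.float32)); print(n,len(q),np.median(q,0).round(1),np.round(cc[0],1),round(cc[1],1))
E
```

```text
[495.7  41.3 236.2]
l 3401 [496.3 121.7  67. ] [496.3 121.1] 29.3
xs 545 [497.9 205.   65.5] [498.  205.4] 10.2
```

View pics/w13.png

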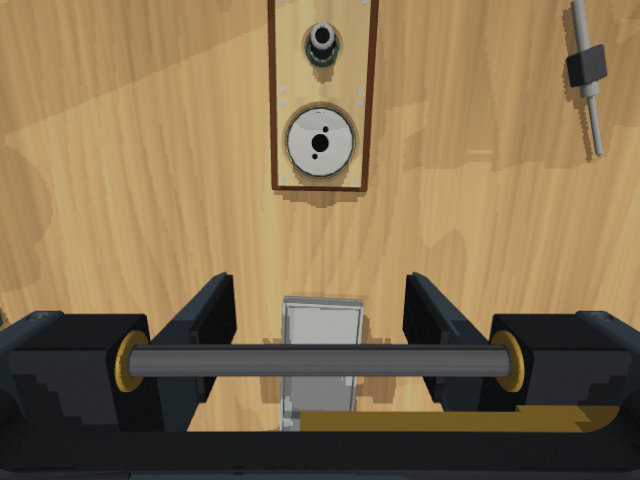

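Saw 60 (320,143) and saw 22 (322,40) stand centred in their holes. Saws 35 and 48 measured well inside theirs earlier, and the arbor is undisturbed at (587,65). I'm handing the job in.

```bash
python3 -c "
from workcell import env
print(env.job_done())"
```

```text
the job is handed in; nothing more can be done
None
```

All four saws stand teeth down in the pockets cut for their sizes, each measured within about 2 mm of the pocket centre; the arbor and brush were never touched, and I handed the job in after about 30 s of robot time (no verdict was returned).

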